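# Push a full parts bin up the feed ramp and seat it behind the lip

## Task

Line the red parts bin up with the little ramp and push it up between the guides until you feel it come up hard against the sprung stop; then, still holding it there, ease its near edge down behind the yellow lip so that it sits flat in the pocket and stays there when you let go. Push it all the way, never lift or carry it, and keep the push under 20 N: do not ram the stop. Leave the canister, the label roll and the tape measure where they are.

Things in the scene. Friction and masses are not known exactly. Their poses are not given: they have to be found in the camera images.
- bin: Open red plastic parts bin full of small parts, 115 long (x), 88 wide (y), 52 high, 0.3 to 0.65 kg, Origin: centre of its underside, z up out of the bin. Near wall (-x side) low, 26 high, outer face at x = -56; back wall 52 high, outer face at x = +59. Starts on the bench before the ramp, its +x roughly along the ramp's x, at most 8 beside its middle line.
- near_wall (a point): Middle of the top edge of the bin's low near wall, on its outer face: push here (26 above the bin's underside).
- deck: Fixed sloping deck of the ramp, 128 wide. x up the slope (16 degrees) the way to push, y left, z square to it. Slick ramp surface (a bin let go slides back down) z = 0 from x = -75 (meets the bench, no step) to a yellow lip, a square 8 mm step down. Origin: the lip's MEAN place, mid-width, 21 above the bench. Lip, pocket and stop are one seat, clamped by hand up to 10 mm up or down the slope of it: not measured. Guides 16 high at y = +-54.
- foot (a point): Middle of the ramp's foot line (deck x = -75), at bench height. From here toward the robot the guides flare outward on the bench for 30 mm to about +-73, 16 high. They catch corners only: the bin does not slide sideways along a sticky finger, so bring it within 4 mm of the middle line before they meet it.
- pocket (a point): Mean place of the bin's origin when seated (deck x = 56, z = -8; really up to 10 mm on or off along x, with the seat). The pocket floor is parallel to the ramp, 8 below it. On the way, once the bin's middle is past the lip, its nose tips down 4 degrees to the floor. A tool's friction holds the near edge up at the lip: carry the tool down about 10 mm to bring it down.
- stop_face (a point): Mean place (deck x = 103) of the rubber face, 66 wide, of the sprung buffer that ends the pocket; really up to 10 mm on or off, with the seat. It gives way 16 mm, from 2 N at first touch to 7 N, then stops hard. The near wall clears the lip with the buffer 12 in, 4 before the hard stop. If let go before its near edge is down, the bin is pushed back over the lip.
- canister: Bystander: black standing canister with blue lid, 68 across, 133 high, loose, beside the ramp on its left. Origin: centre of its underside.
- roll: Bystander: white roll of labels lying flat, 78 across, 63 high, loose, to the right of the ramp. Origin: centre of its underside.
- tape: Bystander: yellow tape measure, 35 x 72 x 68 high, loose, to the right of the ramp. Origin: centre of its underside.
Things that resemble listed ones, but are neither listed nor needed, are in the scene too. What is shaped like the bin but orange, pink or turquoise is not meant.

How it is judged:
On the way, in this order (a step that is already met when the one before it is completed fails the run):
1. the bin stands with its whole length on the ramp, between the guides (x of bin in the frame of deck between -0.018 and 0.03 m and z of bin in the frame of deck below 0.008 m and angle between the z axis of bin and the z axis of deck, either way round below 0.12 rad).
2. the bin has been pushed on until its nose lies in the pocket near the buffer (x of bin in the frame of deck above 0.038 m and z of bin in the frame of deck below 0.008 m).
At the end, for the whole second after the job is handed in: the bin rests flat on the pocket floor (origin more than 6 mm below the ramp surface, within 2 degrees of the deck's slope, 43 to 74 mm beyond the deck's origin), which it can only do with its whole near edge down behind the lip, and is at rest (x of bin in the frame of deck between 0.043 and 0.074 m and z of bin in the frame of deck below -0.006 m and angle between the z axis of bin and the z axis of deck, either way round below 0.035 rad and linear speed of bin below 0.01 m/s); the robot touches nothing.
It fails at once if the bin is lifted or carried: its origin more than 22 mm off the ramp surface, or more than about 15 mm above the bench before it is on the ramp (z of bin in the frame of deck above 0.045 m or (x of bin in the frame of deck above -0.06 m and z of bin in the frame of deck above 0.022 m)).
It fails at once if the bin is pushed with more than 22 N (contact force between any of the fingers, the arm and bin above 22 N).
It fails at once if a bystander is moved by more than 10 mm or tipped (distance of any of canister, roll, tape from where it was at the start of the episode above 0.01 m or angle between canister's own z axis and vertical above 0.2 rad).
It also fails if it takes over 58 s, if anything falls off the work surface, if the arm or the gripper's body presses on something with over 40 N, if the wrist force passes 120 N, or if a joint passes its speed limit or range.

## Robot

A 6-joint arm with a two-finger parallel gripper is mounted at the origin on a cart in front of the work surface, level with it; the furniture and walls round the work are solid. World frame = base frame: x ahead of the robot, y to its left, z up, the work surface at z = 0. Lengths are in m, angles in rad, forces in N, time in s.
With the tool pointing down it reaches from about 0.35 to 0.975 m from the base axis. Payload 4.9 kg.
Tool frame: the origin (TCP) lies at the very end of the fingers, on their centre line; the grasp point (between the pads) lies 19 mm behind it; z points along the fingers, y is the line along which they close (so a half turn about z gives the same grasp; the last joint's range is limited). The gripper opens to 85 mm and grips with 20 to 120 N. Pads are 22 mm wide; open, the fingers measure 114 mm over their backs; the gripper's body (76 mm by 85 mm) begins 54 mm behind the grasp point. The pads swing forward as they close: fully open they stand 13 mm farther back than shut.
Start: joints at [1.004, 0.053, 1.613, -0, 1.476, -0.119], TCP at [0.271, 0.563, 0.231] pointing down, gripper open.
Joint ranges: [-3.01, 3.01], [-1.01, 2.22], [0.06, 2.58], [-1.02, 4.17], [0.09, 2.62], [-3.14, 3.14]. Speed limits (rad/s): [2.57, 2.57, 3.14, 3.14, 3.14, 3.14].

## Interface

Orientations are given as a rotation vector (axis times angle).
In Python, from station import ctrl, imaging gives the robot as it stands.
- The arm moves only by the tool play_rows, never from a script. Its argument "series" is a list of rows, each a list of 3 entries, a list of its own where there are three numbers: the opening, from 0 (shut) to 1 (fully open), then the shift along the tool's x, y, z each as a share of 0.05 m, from -1 to 1, then the turn, a rotation vector about the tool's x, y, z each as a share of 8 degrees, from -1 to 1. In form: [[grip, [dx, dy, dz], [ax, ay, az]], ...]. A call has 1 to 8 rows; each row shifts and turns the commanded pose from where the row before left it, along the tool's axes as they then stand; what a row does not reach is not made up. A row lasts 1/8 s, in which the tool goes at most 62.5 mm and 10.7 degrees, less where a joint would pass 70% of its speed; a pose out of reach is approached as far as the arm can. A call with a number of a shift or a turn outside -1 to 1 is refused whole. A call with a gripper value outside its range is refused whole. The fingers move at their own pace and stop on an object; "force" is the grip in N (left out, the last holds). Time passes only in rows, so rows that do not move let the fingers close. It gives the time, the measured TCP pose, the force, the opening and the grip force at its end, in the units of the state.
- ctrl.get_obs(): the state, without advancing time (a new reading comes with each control period).
- imaging.get_image(name): name is "scene" or "top" or "wrist"; returns a dict with "color" (420x560x3 uint8, blue, green, red), "fx", "fy", "cx", "cy" (pixels), "extrinsics" (4x4, takes a point from world to camera coordinates); the wrist camera has in their place "hand_eye" (4x4, takes a point from camera to tool coordinates, whose origin is the TCP and whose axes are the flange's). Camera axes: x right, y down, z forward; pixel columns grow to the right and rows downward; lengths in m; the calibration is good to about 2 mm. A picture is of the moment at which its call begins: read the wrist's pose just before it. There is no depth.
- ctrl.finish_job(): hands the job in; it is judged then, once.
The state is a dict: "t": time; "q": joint angles; "dq": joint speeds; "effort": joint torques, N m; "tool_pos": TCP position; "tool_rot": TCP orientation; "contact_force": force on the tool from outside, world axes, zero at the start; "wrist_torque": the same for the moment, N m; "opening": finger opening in m; "grip_force": force on a finger pad.
Only numpy, scipy, OpenCV 4.12 (cv2) and the standard library are available. Lean on these libraries where they do the work, as an engineer would, in place of code of your own. Each camera call takes 0.05 s, during which the arm holds its last target. There are 200 camera calls.

## Working session

There is one attempt and no reset: what is moved stays moved. The work goes in short steps, Python scripts to look and compute and a tool call to move; the robot and the scene stay as the last step left them, time stands still between calls to the robot, and variables do not carry over. Pictures are saved under pics/ and viewed, at most 10 in all, crops included, and the job is handed in when it is done.

Besides the shell and the picture viewer there is one more tool, called as name(argument=value, ...), one argument or row to a line, values as JSON. play_rows: Moves the arm, as the interface text tells. Shift numbers are shares of 0.05 m and turn numbers shares of 8 degrees, none past 1 either way. Its arguments: {"type":"object","properties":{"series":{"type":"array"},"force":{"type":"number"}},"required":["series"]}

```bash
mkdir -p pics; cat > h.py <<'E'
import numpy as np,cv2
from station import ctrl,imaging
from scipy.spatial.transform import Rotation as R
def shot(n,f):
    o=ctrl.get_obs(); d=imaging.get_image(n); cv2.imwrite('pics/'+f,d['color'])
    K=np.array([[d['fx'],0,d['cx']],[0,d['fy'],d['cy']],[0,0,1]])
    if n=='wrist':
        T=np.eye(4);T[:3,:3]=R.from_rotvec(o['tool_rot']).as_matrix();T[:3,3]=o['tool_pos']
        E=np.linalg.inv(T@np.array(d['hand_eye']))
    else:E=np.array(d['extrinsics'])
    return d['color'],K,E
def ray(K,E,p,z):
    C=np.linalg.inv(E); v=C[:3,:3]@np.linalg.inv(K)@np.array([p[0],p[1],1.]); c=C[:3,3]
    return c+v*(z-c[2])/v[2]
def proj(K,E,P):
    P=np.atleast_2d(P);q=(E[:3,:3]@P.T).T+E[:3,3];q=(K@q.T).T;return q[:,:2]/q[:,2:]
E
python3 - <<'E'
from h import *
a=shot('scene','s1.png');b=shot('top','t1.png')
np.savez('cal.npz',Ks=a[1],Es=a[2],Kt=b[1],Et=b[2])
print(np.linalg.inv(b[2]).round(3),b[1],np.linalg.inv(a[2]).round(3))
print(ctrl.get_obs())
E
```

```text
[[ 0.018 -0.994  0.111  0.46 ]
 [-1.    -0.019 -0.011  0.037]
 [ 0.013 -0.11  -0.994  1.049]
 [ 0.     0.     0.     1.   ]] [[407.80688009   0.         290.09207172]
 [  0.         407.80688009 215.22377439]
 [  0.           0.           1.        ]] [[ 0.666 -0.538  0.517 -0.001]
 [-0.746 -0.497  0.443 -0.462]
 [ 0.018 -0.681 -0.732  0.923]
 [ 0.     0.     0.     1.   ]]
{'t': 0.1, 'q': array([ 1.00396790e+00,  5.32909764e-02,  1.61418535e+00,  8.24374948e-06,
        1.47598417e+00, -1.19012071e-01]), 'dq': array([-0.00025476, -0.00313349, -0.00315596,  0.00074571,  0.00066622,
       -0.00123287]), 'effort': array([ 8.39640711e-05, -3.94899917e+01, -3.71363854e+01, -1.14171733e-04,
        3.93843060e-03,  7.46400872e-06]), 'tool_pos': array([0.27031941, 0.56288444, 0.23016875]), 'tool_rot': array([-6.97425063e-01, -3.06254810e+00,  2.75826758e-03]), 'contact_force': array([ 0.54134649, -0.7545925 ,  0.12459554]), 'wrist_torque': array([ 0.01283645, -0.04036117, -0.01703497]), 'grip_force': 0.0, 'opening': 0.0854775698530224}
```

View pics/t1.png

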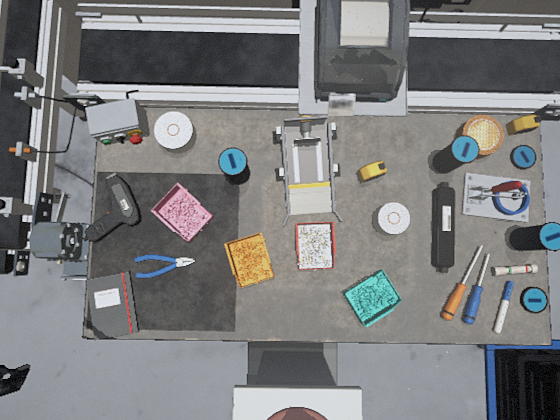

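View pics/s1.png

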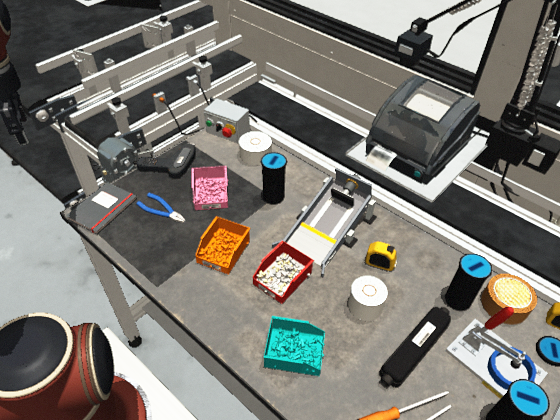

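The top view shows the red bin at (315,246) in front of the ramp, whose yellow lip is at about (309,185). Things that could be mistaken for the bin are orange (249,260), pink (182,212) and turquoise (372,298). I choose the red one at (315,246). The bystanders are the canister (233,162), roll (393,219) and tape (373,170). Next is one close crop.

```bash
python3 - <<'E'
import cv2,numpy as np
t=cv2.imread('pics/t1.png')[112:278,260:360];s=cv2.imread('pics/s1.png')[165:305,245:380]
a=cv2.resize(t,None,fx=3.6,fy=3.6,interpolation=cv2.INTER_CUBIC)
b=cv2.resize(s,None,fx=3.2,fy=3.2,interpolation=cv2.INTER_CUBIC)
c=np.zeros((598,800,3),np.uint8);c[:a.shape[0],:a.shape[1]]=a[:598];c[:b.shape[0],365:365+b.shape[1]]=b
cv2.imwrite('pics/c1.png',c)
E
```

```text
(no output)
```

View pics/c1.png

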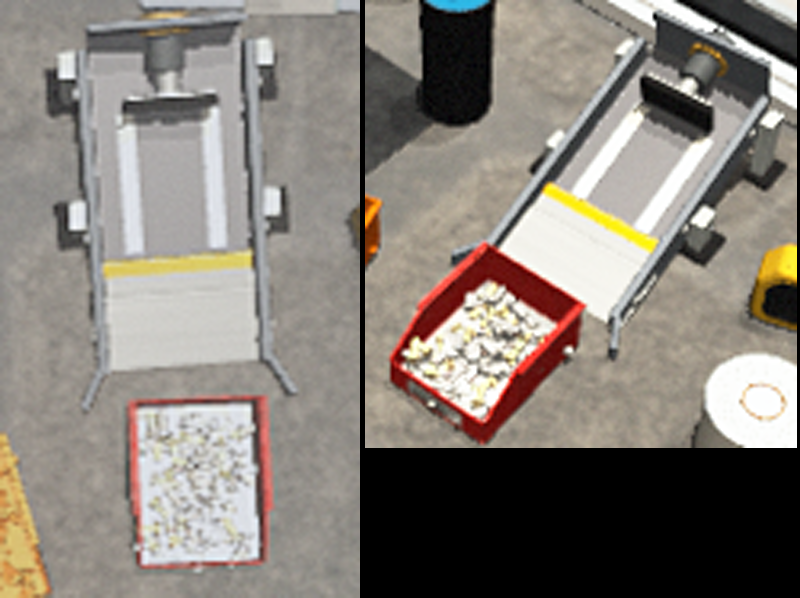

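The crop shows the red bin with its back wall top corners at (130,402) and (268,396) in crop pixels. The ramp foot runs from (107,370) to (258,360) and the lip from (104,264) to (252,252). It is the right bin, and it sits a little right of the middle line. I now fit the poses.

```bash
cat >> h.py <<'E'
from scipy.optimize import least_squares
S=np.deg2rad(16)
def deckT(p):
    # p: foot x,y,yaw -> function deck coords -> world
    A=R.from_euler('z',p[2]).as_matrix()@R.from_euler('y',-S).as_matrix()
    return lambda P:(A@(np.atleast_2d(P)-[-.075,0,0]).T).T+[p[0],p[1],0]
def binT(p):
    A=R.from_euler('z',p[2]).as_matrix()
    return lambda P:(A@np.atleast_2d(P).T).T+[p[0],p[1],0]
def fit(T,K,E,P,uv,p0):
    r=least_squares(lambda p:(proj(K,E,T(p)(P))-uv).ravel(),p0,loss='soft_l1');return r.x,r.fun.reshape(-1,2)
E
python3 - <<'E'
from h import *
c=np.load('cal.npz');K,E=c['Kt'],c['Et']
cv=lambda a:np.array(a)/3.6+[260,112]-.36
f=cv([(107,370),(258,360)])
print('foot',[ray(K,E,p,0).round(4) for p in f],'lip',[ray(K,E,p,.021).round(4) for p in cv([(104,264),(252,252)])])
# guides inner/top edges
p,r=fit(deckT,K,E,np.array([[-.075,.054,0],[-.075,-.054,0]]),f,[.6,0,0]);print('deck foot',p.round(4),r.round(2))
P=np.array([[.059,.044,.052],[.059,-.044,.052],[-.056,.044,.026],[-.056,-.044,.026]])
b,r=fit(binT,K,E,P,cv([(130,402),(268,396),(139,568),(268,564)]),[.5,0,0]);print('bin',b.round(4),r.round(2))
q=deckT(p);print(((b[:2]-p[:2])@[[np.cos(p[2]),-np.sin(p[2])],[np.sin(p[2]),np.cos(p[2])]]))
E
```

```text
foot [array([0.579 , 0.0278, 0.    ]), array([ 0.5883, -0.0809,  0.    ])] lip [array([0.6523, 0.0315, 0.021 ]), array([ 0.6631, -0.0737,  0.021 ])]
deck foot [ 0.5836 -0.0265  0.0856] [[ 0.2  -0.01]
 [-0.2   0.02]]
bin [ 0.4961 -0.0381  0.0557] [[ 1.25 -0.46]
 [-1.33 -0.1 ]
 [ 0.28  0.41]
 [-0.26  0.15]]
[-0.08814435 -0.00401736]
```

```bash
cat >> h.py <<'E'
def plan(tp,Rt,o=None):
    "total shift (tool axes of now, m) and turn (rotvec, tool, deg)"
    o=o or ctrl.get_obs();A=R.from_rotvec(o['tool_rot']).as_matrix()
    d=A.T@(np.array(tp)-o['tool_pos']);w=np.rad2deg(R.from_matrix(A.T@Rt).as_rotvec())
    print('pos',o['tool_pos'].round(4),'t',o['t'],'shift shares',(d/.05).round(2),'turn shares',(w/8).round(2))
def down(yaw,pitch=0,flip=1):
    "z down; tool y along +-world y; pitch tilts fingers' tips back toward robot by pitch (rad)"
    B=np.array([[-flip,0,0],[0,flip,0],[0,0,-1.]]) if 1 else 0
    return R.from_euler('z',yaw).as_matrix()@R.from_euler('y',-pitch).as_matrix()@B
E
python3 - <<'E'
from h import *
o=ctrl.get_obs();A=R.from_rotvec(o['tool_rot']).as_matrix();print(A.round(3))
d=imaging.get_image('wrist');print(np.array(d['hand_eye']).round(3),d['fx'])
for fl in(1,-1):print(np.linalg.det(down(0,0,fl)));plan([.42,-.04,.25],down(.08,0,fl),o)
E
```

```text
[[-0.901  0.433 -0.001]
 [ 0.433  0.901 -0.002]
 [ 0.    -0.002 -1.   ]]
[[ 0.001 -0.957 -0.291  0.074]
 [ 1.     0.001  0.    -0.001]
 [ 0.    -0.291  0.957 -0.141]
 [ 0.     0.     0.     1.   ]] 339.46601359422726
1.0
pos [0.2703 0.5629 0.2302] t 0.1 shift shares [-7.92 -9.57 -0.38] turn shares [-0.01 -0.01 -3.78]
1.0
pos [0.2703 0.5629 0.2302] t 0.1 shift shares [-7.92 -9.57 -0.38] turn shares [-1.000e-02  2.000e-02  1.872e+01]
```

play_rows(
  series=[
    [0.5, [-0.66, -0.8, -0.03], [0, 0, 0]],
    [0.5, [-0.66, -0.8, -0.03], [0, 0, 0]],
    [0.5, [-0.66, -0.8, -0.03], [0, 0, 0]],
    [0.5, [-0.66, -0.8, -0.03], [0, 0, 0]],
    [0.5, [-0.66, -0.8, -0.03], [0, 0, 0]],
    [0.5, [-0.66, -0.8, -0.03], [0, 0, 0]],
    [0.5, [-0.66, -0.8, -0.03], [0, 0, 0]],
    [0.5, [-0.66, -0.8, -0.03], [0, 0, 0]],
  ],
)

```text
t: 1.15
tool_pos: [0.3699, 0.159, 0.2431]
tool_rot: [0.697, 3.063, 0.0]
contact_force: [-0.4, -0.2, 0.2]
opening: 0.0426
grip_force: 0.0
```

play_rows(
  series=[
    [0.5, [-0.66, -0.8, -0.03], [0, 0, 0]],
    [0.5, [-0.66, -0.8, -0.03], [0, 0, 0]],
    [0.5, [-0.66, -0.8, -0.03], [0, 0, 0]],
    [0.5, [-0.66, -0.8, -0.03], [0, 0, 0]],
    [0.5, [0, 0, 0], [0, 0, -0.95]],
    [0.5, [0, 0, 0], [0, 0, -0.95]],
    [0.5, [0, 0, 0], [0, 0, -0.95]],
    [0.5, [0, 0, 0], [0, 0, -0.93]],
  ],
)

```text
t: 2.15
tool_pos: [0.4195, -0.0408, 0.2489]
tool_rot: [0.132, -3.138, -0.0]
contact_force: [0.8, 0.1, -0.1]
opening: 0.0428
grip_force: 0.0
```

```bash
python3 - <<'E'
from h import *
c,K,E=shot('wrist','w1.png');np.savez('cw1.npz',K=K,E=E)
o=ctrl.get_obs();print(o['t'],o['contact_force'],o['opening']);plan([.42,-.04,.25],down(.08),o)
E
```

```text
2.2 [-0.37938892 -0.60234795  0.43026999] 0.042814428516545
pos [ 0.4195 -0.0408  0.2489] t 2.2 shift shares [-0.01  0.01 -0.02] turn shares [ 0.   -0.    0.05]
```

View pics/w1.png

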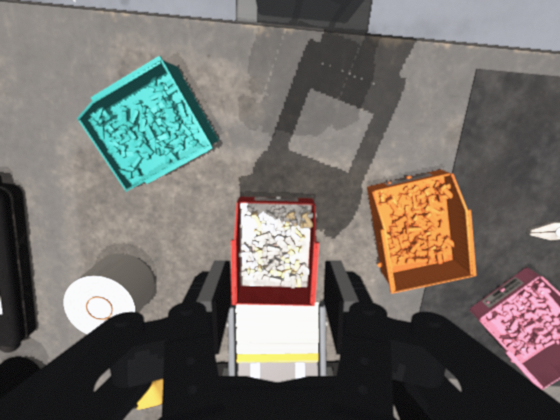

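The wrist view shows the red bin at about (277,250), its near edge at row ~200 and its tall back wall at row ~303. The foot of the ramp is below it and the yellow lip is at row ~357. I enlarge this.

```bash
python3 - <<'E'
import cv2
t=cv2.imread('pics/w1.png')[190:385,210:345]
cv2.imwrite('pics/c2.png',cv2.resize(t,(540,585),fx=0,fy=0,interpolation=cv2.INTER_CUBIC))
E
```

```text
(no output)
```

View pics/c2.png

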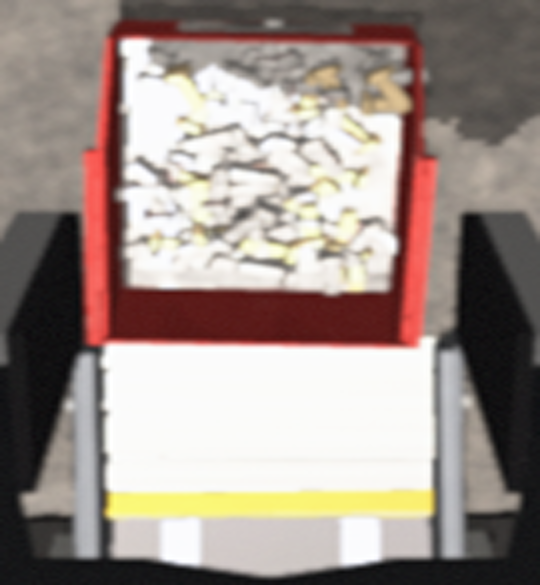

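```bash
python3 - <<'E'
from h import *
c=np.load('cw1.npz');K,E=c['K'],c['E']
cv=lambda u,v:np.array([210+u/4-.4,190+v/3-.4])
for n,u,v,z in[('lipR',106,516,.021),('lipL',434,514,.021),('bR',88,344,.052),('bL',421,345,.052),('sR',85,158,.052),('sL',437,158,.052),('nR',108,36,.026),('nL',420,40,.026)]:print(n,ray(K,E,cv(u,v),z).round(4))
# deck edges around row 350..480: solve height by deck plane, foot (.5836), 
for v in(360,420,480):
    for u in(105,435):
        z=.01
        for _ in range(20):
            p=ray(K,E,cv(u,v),z);z=max(0,(p[0]-.584-.08*(-.0265-p[1]) )*np.tan(S))
        print(v,u,p.round(4))
E
```

```text
lipR [ 0.6639 -0.0751  0.021 ]
lipL [0.6537 0.0319 0.021 ]
bR [ 0.5593 -0.0818  0.052 ]
bL [0.5518 0.0123 0.052 ]
sR [ 0.484 -0.086  0.052]
sL [0.476  0.0077 0.052 ]
nR [ 0.4457 -0.0848  0.026 ]
nL [0.4399 0.0017 0.026 ]
360 105 [ 0.5979 -0.0808  0.0028]
360 435 [0.5889 0.0265 0.0026]
420 105 [ 0.6231 -0.0787  0.01  ]
420 435 [0.614  0.0287 0.0099]
480 105 [ 0.6482 -0.0766  0.0173]
480 435 [0.6392 0.0309 0.0171]
```

The lip midpoint comes out at (0.659,-0.022) and the midline yaw at about 0.087. The bin is at (0.4975,-0.038), yaw 0.06, so it sits about 3 mm right of the midline. Edge widths of 107 and 94 mm agree with the sizes given. I will push with two spread fingers, tilted 16° to match the slope.

```bash
python3 - <<'E'
from h import *
A=R.from_rotvec(ctrl.get_obs()['tool_rot']).as_matrix()
plan([.4095,-.0436,.06],A)
plan([.4095,-.0436,.06],down(.06,S))
E
```

```text
pos [ 0.4195 -0.0408  0.2489] t 2.2 shift shares [ 0.2  -0.04  3.78] turn shares [0. 0. 0.]
pos [ 0.4195 -0.0408  0.2489] t 2.2 shift shares [ 0.2  -0.04  3.78] turn shares [ 0.03 -2.    0.19]
```

play_rows(
  series=[
    [0.5, [0.05, -0.01, 0.94], [0, 0, 0]],
    [0.5, [0.05, -0.01, 0.95], [0, 0, 0]],
    [0.5, [0.05, -0.01, 0.95], [0, 0, 0]],
    [0.5, [0.05, -0.01, 0.94], [0, 0, 0]],
    [0.5, [0, 0, 0], [0, -1, 0.1]],
    [0.5, [0, 0, 0], [0, -1, 0.1]],
    [0.5, [0.13, 0, 0.46], [0, 0, 0]],
    [0.5, [0.13, 0, 0.46], [0, 0, 0]],
  ],
)

```text
t: 3.2
tool_pos: [0.4102, -0.0436, 0.0126]
tool_rot: [-0.071, 2.859, 0.015]
contact_force: [-0.1, -1.2, -0.6]
opening: 0.0426
grip_force: 0.0
```

```bash
python3 - <<'E'
from h import *
o=ctrl.get_obs();print(o['contact_force'])
print((R.from_rotvec(o['tool_rot']).as_matrix()).round(3))
plan([.4115,-.0434,.012],down(.06,S))
E
```

```text
[-0.09943584 -1.16417021 -0.5638184 ]
[[-0.959 -0.05   0.277]
 [-0.047  0.999  0.017]
 [-0.278  0.003 -0.961]]
pos [ 0.4102 -0.0436  0.0126] t 3.2 shift shares [-0.02  0.    0.02] turn shares [ 0.    0.02 -0.07]
```

play_rows(
  series=[
    [0.5, [-0.096, 0, 0.028], [0, 0, -0.07]],
    [0.5, [-0.096, 0, 0.028], [0, 0, 0]],
    [0.5, [-0.096, 0, 0.028], [0, 0, 0]],
    [0.5, [-0.06, 0, 0.017], [0, 0, 0]],
    [0.5, [-0.06, 0, 0.017], [0, 0, 0]],
    [0.5, [-0.06, 0, 0.017], [0, 0, 0]],
  ],
)

```text
t: 3.95
tool_pos: [0.4346, -0.0419, 0.0125]
tool_rot: [-0.088, 2.861, 0.014]
contact_force: [-2.6, -1.0, 1.6]
opening: 0.0428
grip_force: 1.2
```

```bash
python3 - <<'E'
from h import *
c,K,E=shot('wrist','w2.png');np.savez('cw2.npz',K=K,E=E)
o=ctrl.get_obs();print(o['t'],o['contact_force'],o['tool_pos'])
s,Ks,Es=shot('scene','s2.png')
t=c[170:420,180:380]
a=cv2.resize(t,(480,600));b=cv2.resize(s[200:310,240:320],(320,440))
u=np.zeros((600,800,3),np.uint8);u[:,:480]=a;u[:440,480:]=b;cv2.imwrite('pics/c3.png',u)
E
```

```text
4.0 [-0.50848172  0.24337337  0.6397968 ] [ 0.43467088 -0.04189736  0.01252372]
```

View pics/c3.png

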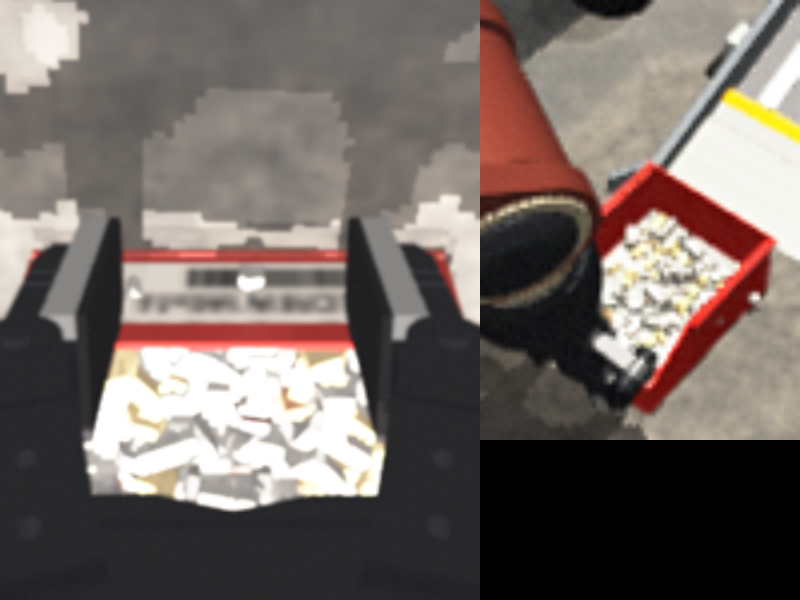

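The picture shows both fingers against the low near wall, with the bin centred between them. I start the push and bring the yaw in line.

play_rows(
  series=[
    [0.5, [-0.058, 0, 0.017], [0, 0, 0]],
    [0.5, [-0.058, 0.004, 0.017], [0, 0, -0.05]],
    [0.5, [-0.058, 0.006, 0.017], [0, 0, -0.05]],
    [0.5, [-0.058, 0.006, 0.017], [0, 0, -0.05]],
    [0.5, [-0.058, 0.006, 0.017], [0, 0, -0.04]],
    [0.5, [-0.058, 0, 0.017], [0, 0, 0]],
    [0.5, [0, 0, 0], [0, 0, 0]],
  ],
)

```text
t: 4.92
tool_pos: [0.4527, -0.0394, 0.0124]
tool_rot: [-0.126, 2.859, 0.009]
contact_force: [-0.4, -0.9, 0.0]
opening: 0.0427
grip_force: 0.2
```

```bash
python3 - <<'E'
from h import *
s,K,E=shot('top','t2.png')
o=ctrl.get_obs();A=R.from_rotvec(o['tool_rot']).as_matrix();print(o['contact_force'],o['tool_pos'],np.arctan2(-A[0,1],A[1,1]))
x=o['tool_pos'];print('tcp lateral mm',1e3*((x[1]+.0278)*np.cos(.087)-(x[0]-.584)*np.sin(.087)))
s2=shot('scene','s3.png')[0]
u=np.zeros((600,800,3),np.uint8);u[:,:364]=cv2.resize(s[140:305,260:360],(364,600),interpolation=cv2.INTER_CUBIC);u[:420,370:]=cv2.resize(s2[190:310,245:368],(430,420),interpolation=cv2.INTER_CUBIC);cv2.imwrite('pics/c4.png',u)
E
```

```text
[-0.9204346   0.66416019 -1.27467263] [ 0.452782   -0.03948403  0.01253647] 0.08736967214708796
tcp lateral mm -0.23826529704846708
```

View pics/c4.png

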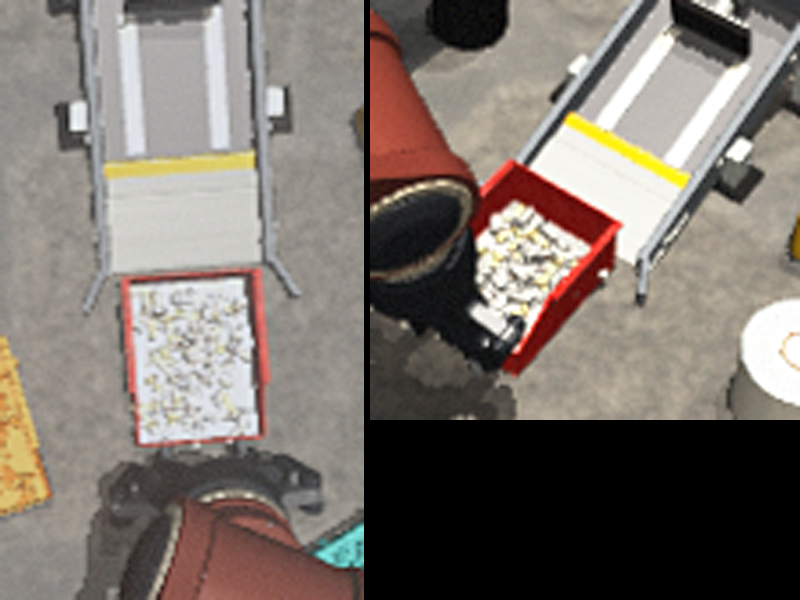

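The bin's back corners are at (122,278) and (260,270), its near corners at (137,445) and (265,438). It now points at the ramp with the nose just short of the foot. I check its pose.

```bash
python3 - <<'E'
from h import *
c=np.load('cal.npz');K,E=c['Kt'],c['Et']
cv=lambda a:np.array(a)/3.638+[260,140]-.36
P=np.array([[.059,.046,.052],[.059,-.046,.052],[-.056,.044,.026],[-.056,-.044,.026]])
b,r=fit(binT,K,E,P,cv([(122,278),(260,270),(137,445),(265,438)]),[.5,0,0]);print('bin',b.round(4),r.round(2))
print('lat',1e3*((b[1]+.0278)*np.cos(.087)-(b[0]-.584)*np.sin(.087)),'fwd',b[0]-.584, 'yaw rel',b[2]-.087)
E
```

```text
bin [ 0.515  -0.033   0.0831] [[ 0.43 -0.33]
 [-0.26 -0.5 ]
 [-0.06  0.63]
 [-0.08  0.23]]
lat 0.8580531162683102 fwd -0.06895282949992165 yaw rel -0.003930855640084552
```

play_rows(
  series=[
    [0.5, [-0.096, 0, 0.028], [0, 0, 0]],
    [0.5, [-0.096, 0, 0.028], [0, 0, 0]],
    [0.5, [-0.096, 0, 0.028], [0, 0, 0]],
    [0.5, [-0.096, 0, 0.028], [0, 0, 0]],
    [0.5, [-0.096, 0, 0.028], [0, 0, 0]],
    [0.5, [-0.096, 0, 0.028], [0, 0, 0]],
    [0.5, [-0.096, 0, 0.028], [0, 0, 0]],
    [0.5, [-0.096, 0, 0.028], [0, 0, 0]],
  ],
)

```text
t: 6.02
tool_pos: [0.4926, -0.036, 0.0122]
tool_rot: [-0.126, 2.86, 0.009]
contact_force: [-1.8, -0.0, 2.7]
opening: 0.043
grip_force: 1.3
```

play_rows(
  series=[
    [0.5, [-0.096, 0, 0.028], [0, 0, 0]],
    [0.5, [-0.096, 0, 0.028], [0, 0, 0]],
    [0.5, [-0.096, 0, 0.028], [0, 0, 0]],
    [0.5, [-0.096, 0, 0.028], [0, 0, 0]],
    [0.5, [-0.096, 0, 0.028], [0, 0, 0]],
    [0.5, [-0.096, 0, 0.028], [0, 0, 0]],
    [0.5, [-0.096, 0, 0.028], [0, 0, 0]],
  ],
)

```text
t: 6.9
tool_pos: [0.5274, -0.0329, 0.0119]
tool_rot: [-0.126, 2.86, 0.009]
contact_force: [-2.8, 0.3, 1.4]
opening: 0.0427
grip_force: 1.2
```

```bash
python3 - <<'E'
from h import *
s,K,E=shot('top','t3.png')
o=ctrl.get_obs();A=R.from_rotvec(o['tool_rot']).as_matrix();print(o['contact_force'],o['tool_pos'],np.arctan2(-A[0,1],A[1,1]))
x=o['tool_pos'];print('tcp lateral mm',1e3*((x[1]+.0278)*np.cos(.087)-(x[0]-.584)*np.sin(.087)))
s2=shot('scene','s4.png')[0]
u=np.zeros((600,800,3),np.uint8);u[:,:364]=cv2.resize(s[115:280,260:360],(364,600),interpolation=cv2.INTER_CUBIC);u[:490,370:]=cv2.resize(s2[165:305,255:378],(430,490),interpolation=cv2.INTER_CUBIC);cv2.imwrite('pics/c5.png',u)
E
```

```text
[-0.70524297 -0.32892693 -1.16920361] [ 0.52800854 -0.03297274  0.01216771] 0.08718400611681165
tcp lateral mm -0.2880650916160859
```

View pics/c5.png

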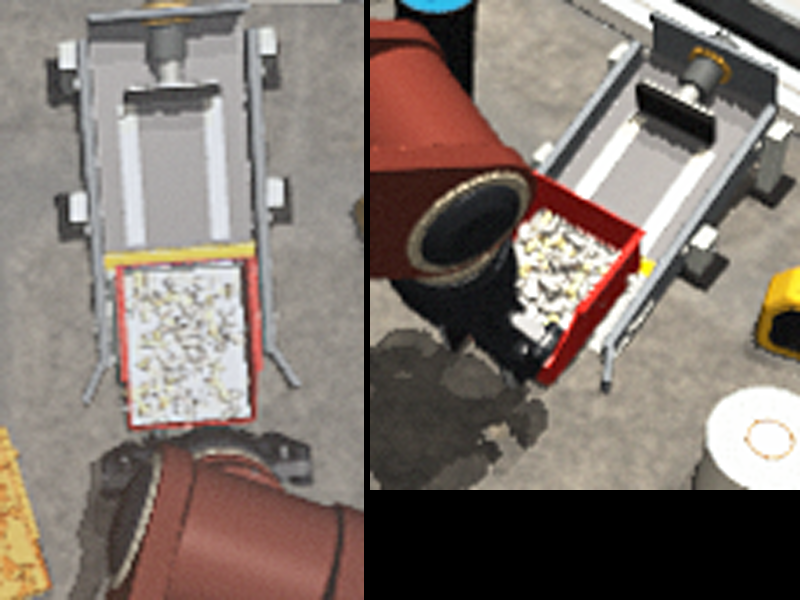

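The bin is centred between the guides, and its nose is near the lip at crop row 255. I carry on along the bench and then up the slope.

play_rows(
  series=[
    [0.5, [-0.096, 0, 0.028], [0, 0, 0]],
    [0.5, [-0.096, 0, 0.028], [0, 0, 0]],
    [0.5, [-0.096, 0, 0.028], [0, 0, 0]],
    [0.5, [-0.096, 0, 0.028], [0, 0, 0]],
    [0.5, [-0.096, 0, 0.028], [0, 0, 0]],
    [0.5, [-0.096, 0, 0.028], [0, 0, 0]],
    [0.5, [-0.096, 0, 0.028], [0, 0, 0]],
    [0.5, [-0.096, 0, 0.028], [0, 0, 0]],
  ],
)

```text
t: 8.0
tool_pos: [0.5672, -0.0294, 0.0117]
tool_rot: [-0.126, 2.86, 0.009]
contact_force: [-1.6, 0.1, -0.4]
opening: 0.0428
grip_force: 1.0
```

play_rows(
  series=[
    [0.5, [-0.096, 0, 0.026], [0, 0, 0]],
    [0.5, [-0.1, 0, 0], [0, 0, 0]],
    [0.5, [-0.1, 0, 0], [0, 0, 0]],
    [0.5, [-0.1, 0, 0], [0, 0, 0]],
    [0.5, [-0.1, 0, 0], [0, 0, 0]],
    [0.5, [-0.1, 0, 0], [0, 0, 0]],
    [0.5, [-0.1, 0, 0], [0, 0, 0]],
  ],
)

```text
t: 8.88
tool_pos: [0.601, -0.0265, 0.0204]
tool_rot: [-0.126, 2.859, 0.009]
contact_force: [-2.3, -0.7, 1.6]
opening: 0.0425
grip_force: 1.3
```

```bash
cat >> h.py <<'E'
def st():
    o=ctrl.get_obs();A=R.from_rotvec(o['tool_rot']).as_matrix();x=o['tool_pos']
    B=R.from_euler('z',.087).as_matrix()@R.from_euler('y',-S).as_matrix()
    print('t',o['t'],'deck TCP mm',(1e3*(B.T@(x-[.584,-.0278,0]))-[75,0,0]).round(1),'F deck',(B.T@o['contact_force']).round(1),'open',o['opening'])
E
python3 - <<'E'
from h import *
s,K,E=shot('top','t4.png')
st()
s2=shot('scene','s5.png')[0]
u=np.zeros((600,800,3),np.uint8);u[:,:364]=cv2.resize(s[115:280,260:360],(364,600),interpolation=cv2.INTER_CUBIC);u[:490,370:]=cv2.resize(s2[165:305,255:378],(430,490),interpolation=cv2.INTER_CUBIC);cv2.imwrite('pics/c6.png',u)
E
```

```text
t 8.925 deck TCP mm [-51.8  -0.4  15.2] F deck [ 0.1 -0.6  0.5] open 0.04306485120963338
```

View pics/c6.png

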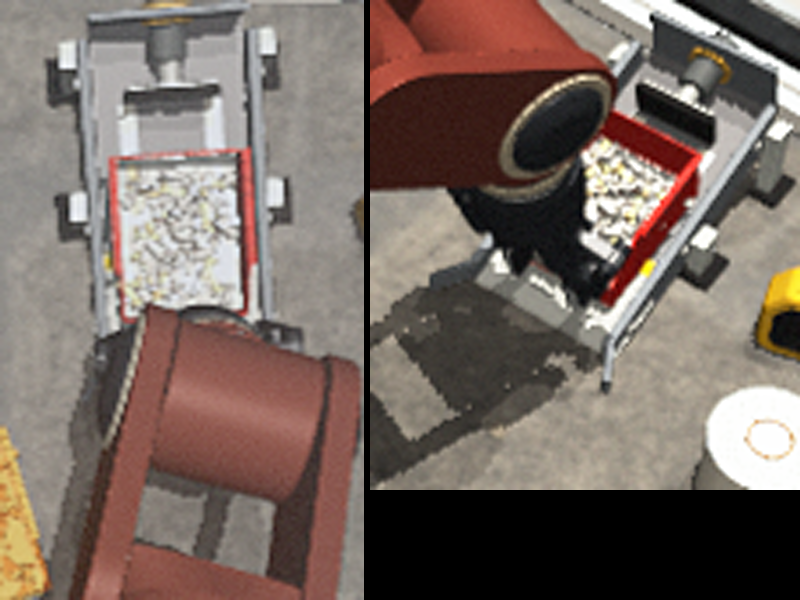

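The bin is straight and between the guides, with its nose over the pocket and about 15 mm short of the buffer in the top view. I go on, then slow down.

play_rows(
  series=[
    [0.5, [-0.1, 0, 0], [0, 0, 0]],
    [0.5, [-0.1, 0, 0], [0, 0, 0]],
    [0.5, [-0.08, 0, 0], [0, 0, 0]],
    [0.5, [-0.06, 0, 0], [0, 0, 0]],
    [0.5, [-0.04, 0, 0], [0, 0, 0]],
    [0.5, [-0.04, 0, 0], [0, 0, 0]],
  ],
)

```text
t: 9.72
tool_pos: [0.6207, -0.0247, 0.0258]
tool_rot: [-0.126, 2.86, 0.009]
contact_force: [-1.8, -0.5, -1.3]
opening: 0.0429
grip_force: 0.9
```

play_rows(
  series=[
    [0.5, [-0.04, 0, 0], [0, 0, 0]],
    [0.5, [-0.04, 0, 0], [0, 0, 0]],
  ],
)

```text
t: 9.98
tool_pos: [0.6246, -0.0243, 0.0271]
tool_rot: [-0.126, 2.86, 0.009]
contact_force: [-1.6, 0.3, -2.5]
opening: 0.0426
grip_force: 0.9
```

play_rows(
  series=[
    [0.5, [-0.04, 0, 0], [0, 0, 0]],
    [0.5, [-0.04, 0, 0], [0, 0, 0]],
  ],
)

```text
t: 10.22
tool_pos: [0.6285, -0.024, 0.0282]
tool_rot: [-0.126, 2.86, 0.009]
contact_force: [-0.7, -0.0, -2.2]
opening: 0.0428
grip_force: 0.9
```

```bash
python3 -c "
from h import *
st()"
```

```text
t 10.225 deck TCP mm [-24.3  -0.1  14.8] F deck [-1.3  0.1 -2. ] open 0.042809901567223176
```

play_rows(
  series=[
    [0.5, [-0.04, 0, 0], [0, 0, 0]],
    [0.5, [-0.04, 0, 0], [0, 0, 0]],
  ],
)

```text
t: 10.48
tool_pos: [0.6324, -0.0236, 0.0293]
tool_rot: [-0.126, 2.86, 0.009]
contact_force: [-1.6, 0.0, -1.3]
opening: 0.0429
grip_force: 0.9
```

play_rows(
  series=[
    [0.5, [-0.04, 0, 0], [0, 0, 0]],
    [0.5, [-0.04, 0, 0], [0, 0, 0]],
  ],
)

```text
t: 10.72
tool_pos: [0.6354, -0.0233, 0.0299]
tool_rot: [-0.127, 2.862, 0.009]
contact_force: [-5.7, -1.4, -1.2]
opening: 0.0426
grip_force: 2.5
```

play_rows(
  series=[
    [0.5, [-0.04, 0, 0], [0, 0, 0]],
    [0.5, [-0.04, 0, 0], [0, 0, 0]],
  ],
)

```text
t: 10.98
tool_pos: [0.6388, -0.023, 0.0306]
tool_rot: [-0.127, 2.863, 0.009]
contact_force: [-5.7, -1.8, -1.0]
opening: 0.0428
grip_force: 3.1
```

```bash
python3 -c "
from h import *
st()"
```

```text
t 10.975 deck TCP mm [-13.6   0.   14.2] F deck [-5.8 -1.3  0.7] open 0.042768692161727066
```

play_rows(
  series=[
    [0.5, [-0.04, 0, 0], [0, 0, 0]],
    [0.5, [-0.04, 0, 0], [0, 0, 0]],
  ],
)

```text
t: 11.22
tool_pos: [0.6421, -0.0227, 0.0313]
tool_rot: [-0.127, 2.864, 0.009]
contact_force: [-7.9, -1.9, -1.4]
opening: 0.0428
grip_force: 3.7
```

play_rows(
  series=[
    [0.5, [-0.03, 0, 0], [0, 0, 0]],
    [0.5, [-0.03, 0, 0], [0, 0, 0]],
  ],
)

```text
t: 11.48
tool_pos: [0.6445, -0.0225, 0.0318]
tool_rot: [-0.127, 2.865, 0.009]
contact_force: [-8.4, -2.7, -0.7]
opening: 0.043
grip_force: 4.2
```

```bash
python3 -c "
from h import *
st()"
```

```text
t 11.475 deck TCP mm [-7.9  0.1 13.8] F deck [-8.4 -1.9  1.7] open 0.04299831190503637
```

play_rows(
  series=[
    [0.5, [-0.03, 0, 0], [0, 0, 0]],
    [0.5, [-0.02, 0, 0], [0, 0, 0]],
  ],
)

```text
t: 11.72
tool_pos: [0.6465, -0.0222, 0.0322]
tool_rot: [-0.127, 2.866, 0.009]
contact_force: [-8.9, -3.2, 0.1]
opening: 0.0428
grip_force: 4.6
```

play_rows(
  series=[
    [0.5, [-0.02, 0, 0], [0, 0, 0]],
    [0.5, [-0.02, 0, 0], [0, 0, 0]],
  ],
)

```text
t: 11.98
tool_pos: [0.6481, -0.0221, 0.0324]
tool_rot: [-0.127, 2.867, 0.009]
contact_force: [-7.3, -2.2, -4.9]
opening: 0.0428
grip_force: 4.3
```

```bash
python3 -c "
from h import *
st()"
```

```text
t 11.975 deck TCP mm [-4.2  0.1 13.4] F deck [-8.5 -1.6 -2.6] open 0.04275499227377238
```

play_rows(
  series=[
    [0.5, [-0.02, 0, 0], [0, 0, 0]],
  ],
)

```text
t: 12.1
tool_pos: [0.6485, -0.0219, 0.0319]
tool_rot: [-0.127, 2.868, 0.01]
contact_force: [-8.2, -2.9, -4.7]
opening: 0.0428
grip_force: 4.6
```

play_rows(
  series=[
    [0.5, [-0.02, 0, 0], [0, 0, 0]],
  ],
)

```text
t: 12.22
tool_pos: [0.6492, -0.0219, 0.0319]
tool_rot: [-0.127, 2.869, 0.01]
contact_force: [-8.2, -3.5, -5.7]
opening: 0.0425
grip_force: 4.7
```

```bash
python3 -c "
from h import *
st()"
```

```text
t 12.225 deck TCP mm [-3.3  0.2 12.6] F deck [-9.7 -2.8 -3.2] open 0.042480165234881864
```

play_rows(
  series=[
    [0.5, [-0.02, 0, 0], [0, 0, 0]],
  ],
)

```text
t: 12.35
tool_pos: [0.65, -0.0218, 0.032]
tool_rot: [-0.127, 2.869, 0.01]
contact_force: [-9.6, -2.8, -5.8]
opening: 0.0424
grip_force: 5.5
```

play_rows(
  series=[
    [0.5, [-0.02, 0, 0], [0, 0, 0]],
  ],
)

```text
t: 12.48
tool_pos: [0.6501, -0.0217, 0.0316]
tool_rot: [-0.127, 2.871, 0.01]
contact_force: [-9.8, -4.1, -5.7]
opening: 0.043
grip_force: 5.9
```

```bash
python3 -c "
from h import *
st()"
```

```text
t 12.475 deck TCP mm [-2.5  0.3 12.1] F deck [-11.3  -3.2  -2.7] open 0.043044127929683346
```

play_rows(
  series=[
    [0.5, [-0.02, 0, 0], [0, 0, 0]],
  ],
)

```text
t: 12.6
tool_pos: [0.6503, -0.0217, 0.0312]
tool_rot: [-0.127, 2.873, 0.01]
contact_force: [-11.6, -4.5, -6.8]
opening: 0.0428
grip_force: 6.6
```

play_rows(
  series=[
    [0.5, [0, 0, 0.04], [0, 0, 0]],
    [0.5, [0, 0, 0.04], [0, 0, 0]],
  ],
)

```text
t: 12.85
tool_pos: [0.6516, -0.0216, 0.0275]
tool_rot: [-0.127, 2.872, 0.01]
contact_force: [-10.5, -3.5, -5.3]
opening: 0.0426
grip_force: 5.8
```

```bash
python3 -c "
from h import *
st()"
```

```text
t 12.85 deck TCP mm [-2.1  0.3  7.7] F deck [-11.8  -2.6  -2.1] open 0.042602830366908304
```

play_rows(
  series=[
    [0.5, [0, 0, 0.03], [0, 0, 0]],
    [0.5, [0, 0, 0.03], [0, 0, 0]],
  ],
)

```text
t: 13.1
tool_pos: [0.6524, -0.0216, 0.0258]
tool_rot: [-0.128, 2.873, 0.01]
contact_force: [-22.3, -4.1, 10.6]
opening: 0.0427
grip_force: 9.8
```

play_rows(
  series=[
    [0.5, [0, 0, 0.03], [0, 0, 0]],
    [0.5, [0, 0, 0.03], [0, 0, 0]],
  ],
)

```text
t: 13.35
tool_pos: [0.653, -0.0213, 0.0236]
tool_rot: [-0.128, 2.874, 0.011]
contact_force: [-23.6, -2.8, 9.1]
opening: 0.0424
grip_force: 9.9
```

```bash
python3 - <<'E'
from h import *
st()
s2=shot('scene','s6.png')[0]
s,K,E=shot('top','t5.png');w=shot('wrist','w3.png')[0]
u=np.zeros((600,800,3),np.uint8);u[:400,:400]=cv2.resize(s2[160:290,270:400],(400,400),interpolation=cv2.INTER_CUBIC);u[:400,400:]=cv2.resize(w[210:410,180:380],(400,400),interpolation=cv2.INTER_CUBIC);cv2.imwrite('pics/c7.png',u)
E
```

```text
t 13.35 deck TCP mm [-1.9  0.4  3.6] F deck [-20.3  -0.8  15.3] open 0.042402992383408715
```

View pics/c7.png

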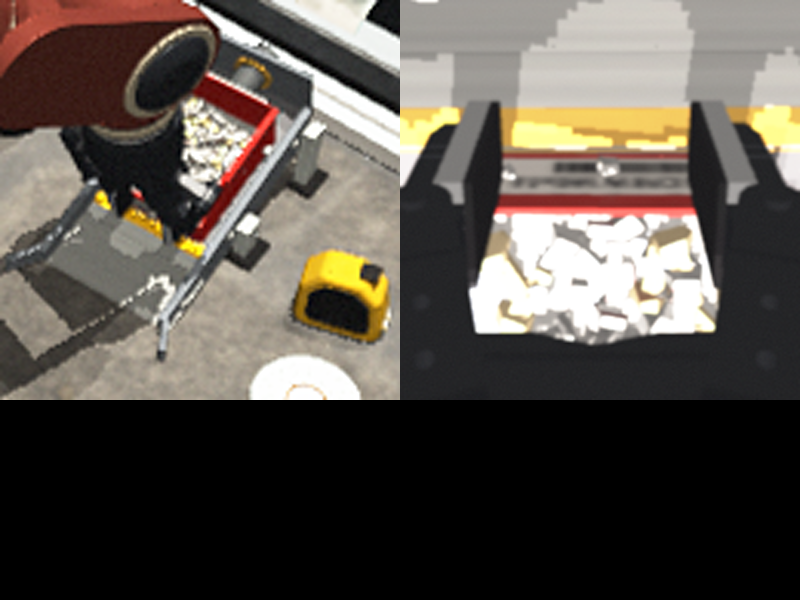

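The wrist view shows the near wall's lower part hidden behind the yellow lip (row ~150), and the reaction has gone strongly upward, so the bin is on the floor. I ease the push back gently.

play_rows(
  series=[
    [0.5, [0.02, 0, 0], [0, 0, 0]],
    [0.5, [0.02, 0, 0], [0, 0, 0]],
  ],
)

```text
t: 13.75
tool_pos: [0.653, -0.0214, 0.0235]
tool_rot: [-0.128, 2.868, 0.01]
contact_force: [-10.9, -2.0, -0.4]
opening: 0.0429
grip_force: 5.1
```

```bash
python3 -c "
from h import *
st()"
```

```text
t 13.75 deck TCP mm [-2.   0.3  3.5] F deck [-10.7  -1.1   2.6] open 0.04290388342383078
```

play_rows(
  series=[
    [0.5, [0.02, 0, 0], [0, 0, 0]],
    [0.5, [0.02, 0, 0], [0, 0, 0]],
  ],
)

```text
t: 14.0
tool_pos: [0.6524, -0.0216, 0.0234]
tool_rot: [-0.127, 2.865, 0.009]
contact_force: [-6.1, -1.7, -2.4]
opening: 0.0429
grip_force: 3.4
```

play_rows(
  series=[
    [0.5, [0.02, 0, 0], [0, 0, 0]],
    [0.5, [0.02, 0, 0], [0, 0, 0]],
  ],
)

```text
t: 14.25
tool_pos: [0.6507, -0.0218, 0.0229]
tool_rot: [-0.127, 2.864, 0.009]
contact_force: [-5.2, -0.9, -2.9]
opening: 0.0427
grip_force: 3.2
```

```bash
python3 -c "
from h import *
st()"
```

```text
t 14.25 deck TCP mm [-4.3  0.2  3.6] F deck [-5.9 -0.4 -1.3] open 0.042745757027762246
```

play_rows(
  series=[
    [0.5, [0.02, 0, 0], [0, 0, 0]],
    [0.5, [0.02, 0, 0], [0, 0, 0]],
  ],
)

```text
t: 14.5
tool_pos: [0.6493, -0.022, 0.0226]
tool_rot: [-0.127, 2.863, 0.009]
contact_force: [-3.1, -1.4, -4.0]
opening: 0.0429
grip_force: 2.3
```

```bash
python3 -c "
from h import *
st()"
```

```text
t 14.5 deck TCP mm [-5.8  0.2  3.7] F deck [-4.2 -1.1 -3. ] open 0.0428526918627841
```

play_rows(
  series=[
    [0.5, [0, 0, 0.03], [0, 0, 0]],
    [0.5, [0, 0, 0.02], [0, 0, 0]],
  ],
)

```text
t: 14.75
tool_pos: [0.6498, -0.0216, 0.0213]
tool_rot: [-0.128, 2.864, 0.01]
contact_force: [-12.6, 0.3, 4.6]
opening: 0.0431
grip_force: 5.2
```

```bash
python3 -c "
from h import *
st()"
```

```text
t 14.75 deck TCP mm [-5.6  0.4  2.2] F deck [-10.7   1.4   7.8] open 0.043143429142962555
```

```bash
cat >> h.py <<'E'
B=R.from_euler('z',.087).as_matrix()@R.from_euler('y',-S).as_matrix()
def dk(P):return (B@(np.atleast_2d(P)*1e-3+[.075,0,0]).T).T+[.584,-.0278,0]
def runs(img,cols,r0,r1):
    for c in cols:
        h=cv2.cvtColor(img,cv2.COLOR_BGR2HSV)[r0:r1,c].astype(int);out=[]
        for i,(a,s,v) in enumerate(h):
            k='Y' if 18<a<35 and s>110 else 'R' if (a<10 or a>170) and s>120 else 'k' if v<50 else 'w' if v>150 else 'g'
            if not out or out[-1][0]!=k: out.append([k,r0+i])
        print(c,' '.join(f'{k}{r}' for k,r in out))
E
python3 - <<'E'
from h import *
st();c,K,E=shot('wrist','w4.png');shot('scene','s7.png');shot('top','t6.png');st()
runs(c,[262,272,282,292,302],240,340)
q=lambda P:proj(K,E,dk(P)).round(1)
for lip in(2,4,6):
    print('lip',lip,q([[lip-8,0,0],[lip,0,0]])[:,1])
o=ctrl.get_obs();x=-5.6
for wx in(0,3,6,9):
  for z in(18,22,26):print('wall x',wx,'top z',z,q([[wx,0,z],[wx+3,0,z]])[:,1])
E
```

```text
t 14.75 deck TCP mm [-5.6  0.4  2.2] F deck [-10.7   1.4   7.8] open 0.043143429142962555
t 14.9 deck TCP mm [-5.7  0.5  2.1] F deck [-9.5  0.1  5.5] open 0.042890913495189066
262 w240 Y272 w274 Y285 w291 g292 w306 g308 R309 w318 g325 w331
272 w240 Y272 w279 Y286 w291 g292 w306 g308 R309 w318 g331 w332
282 w240 Y272 w280 Y283 w289 g290 w292 g299 w306 R309 w318 g322 w323
292 w240 Y272 w281 Y284 w290 g293 w306 R309 w319
302 w240 Y272 w282 Y285 w291 g292 w306 R309 w319
lip 2 [276.1 291.3]
lip 4 [280.  295.1]
lip 6 [283.8 298.8]
wall x 0 top z 18 [308.6 314.8]
wall x 0 top z 22 [314.  320.3]
wall x 0 top z 26 [319.7 326.2]
wall x 3 top z 18 [314.8 320.9]
wall x 3 top z 22 [320.3 326.6]
wall x 3 top z 26 [326.2 332.5]
wall x 6 top z 18 [320.9 327. ]
wall x 6 top z 22 [326.6 332.7]
wall x 6 top z 26 [332.5 338.8]
wall x 9 top z 18 [327.  332.9]
wall x 9 top z 22 [332.7 338.8]
wall x 9 top z 26 [338.8 345. ]
```

The numbers fit. The full 10 mm yellow band shows, with its edge at row 291, and the wall top at row 309 matches deck z of about 18 just behind the lip, so the near edge is down. I retreat down the slope.

play_rows(
  series=[
    [0.5, [0.02, 0, 0], [0, 0, 0]],
    [0.5, [0.02, 0, 0], [0, 0, 0]],
    [0.5, [0.02, 0, 0], [0, 0, 0]],
  ],
)

```text
t: 15.28
tool_pos: [0.6494, -0.0222, 0.0215]
tool_rot: [-0.126, 2.858, 0.009]
contact_force: [-1.0, -0.2, -0.9]
opening: 0.0425
grip_force: 0.6
```

```bash
python3 - <<'E'
from h import *
st();c,K,E=shot('wrist','w5.png')
runs(c,[272,292],240,340)
q=lambda P:proj(K,E,dk(P)).round(1)
print(q([[-8,0,0],[2,0,0],[2,0,18],[2,0,22],[2,0,26]])[:,1])
E
```

```text
t 15.275 deck TCP mm [-6.  -0.1  2.6] F deck [-1.2 -0.1 -0.6] open 0.042477564813831185
272 w240 Y273 w276 Y286 w291 g292 w306 g308 R309 w318 g330 w332 g334 w335
292 w240 Y273 w280 Y284 w291 g292 w306 R309 w319
[272.6 291.6 313.2 318.7 324.6]
```

The force dropped to nothing and the bin stayed put. I back clear, then go up.

play_rows(
  series=[
    [0.5, [0.04, 0, 0], [0, 0, 0]],
    [0.5, [0.1, 0, 0], [0, 0, 0]],
    [0.5, [0.3, 0, 0], [0, 0, 0]],
    [0.5, [0.2, 0, -0.5], [0, 0, 0]],
    [0.5, [0.2, 0, -0.8], [0, 0, 0]],
    [0.5, [0.2, 0, -0.8], [0, 0, 0]],
    [0.5, [0, 0, -0.8], [0, 0, 0]],
    [0.5, [0, 0, 0], [0, 0, 0]],
  ],
)

```text
t: 16.32
tool_pos: [0.5603, -0.0299, 0.1502]
tool_rot: [-0.126, 2.852, 0.006]
contact_force: [-0.6, -0.5, -0.5]
opening: 0.0426
grip_force: 0.0
```

```bash
python3 - <<'E'
from h import *
st();c,K,E=shot('wrist','w6.png');t,Kt,Et=shot('top','t7.png');shot('scene','s8.png');st()
runs(c,[270,285],150,400)
q=lambda P:proj(K,E,dk(P)).round(1)
print('lip,near top seat/up, back top seat/4deg-down',q([[-8,0,0],[2,0,0],[2,0,18],[2,0,26],[118,0,44],[121,0,44]])[:,1])
runs(t,[300,308,316],130,260)
q=lambda P:proj(Kt,Et,dk(P)).round(1)
print(q([[-8,0,0],[2,0,0],[2,0,18],[2,0,26],[117,0,44],[120,0,44]]))
E
```

```text
t 16.325 deck TCP mm [-5.65e+01 -1.00e-01  1.51e+02] F deck [-0.7 -0.5 -0.3] open 0.042584988081422484
t 16.475 deck TCP mm [-60.2   0.8 146.2] F deck [-0.   0.1  0. ] open 0.0425445549164826
270 g150 w167 g169 w177 Y249 g257 R265 w269 g274 w277 g297 w302 g308 w310 g312 w314 g315 w318 g328 w341 g345 w346 g354 R360 k382
285 g150 w157 g171 w177 Y248 g256 R265 g270 w272 g302 w304 g315 w320 g331 w338 g341 w345 g352 w354 g359 R360 k381
lip,near top seat/up, back top seat/4deg-down [247.5 257.3 265.8 270.  393.3 395.9]
300 g130 R138 g139 w143 g147 w148 R183 Y185 w188 g215 w232 g238 R239 w243
308 g130 w132 k134 g135 R137 g138 w142 g162 w163 R183 g184 Y185 w187 g214 w233 g238 w239 g249 R252 g253 R256 g257
316 w130 g133 R137 g138 w141 R182 Y184 w187 g211 w237 g250 R253 g254
[[309.4 187.2]
 [309.2 183.3]
 [309.8 183.9]
 [310.  184.2]
 [308.  137.3]
 [307.9 136. ]]
```

The robot is clear. The near wall top (row 265) and the back wall (top-view row 137) match the seated prediction, which puts the origin at deck x of about 58 mm. I hand in.

```bash
python3 -c "
from station import ctrl
print(ctrl.finish_job())"
```

```text
the job is handed in; nothing more can be done
None
```

The bin was pushed up to the hard stop, and by the last camera check it sat flat in the pocket behind the lip with the robot clear. I handed the job in; the system returned no verdict. The tool force reading peaked at about 25 N (about 20 N along the slope) as the near edge came down. That could count as over your 20 N push limit, or over the 22 N fail limit if most of it was on the bin.

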